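# Tip the red tea tin out of the rack and onto the tray

## Task

Tip the red tea tin forward out of the tight row in the bamboo rack by the back of its top edge, until it leans by itself on the rack's front rail; then grip it by its sides, lift it out and stand it upright in the blue tray, setting it down rather than dropping it. Leave the green and the yellow tins standing in their places in the rack.

Things in the scene. Friction and masses are not known exactly. Their poses are not given: they have to be found in the camera images.
- red_tin_c (a point): Centre (half-way up) of the red tea tin: closed box 100 mm deep (x), 45 thick (y), 170 tall (z), 0.2 to 0.35 kg, paper patch on its narrow front (-x, towards the robot). Stands in a random slot of three in a fixed bamboo rack. Tipped forward it turns about its lower front edge, balances at 30 degrees, then falls onto the front rail and leans there at about 40, its top clear in front of the neighbours.
- green_tin_c (a point): Centre (half-way up) of the green tea tin; size and axes as the red, random slot, to stay there. The rack: slots side by side along y, 2 mm gaps between tins, floor 12 mm above the counter, 5 mm kerb in front of the tins' feet, sides 82 mm high, low back 52 mm high, so the tins' upper back faces (+x) are free. Round front rail 14 mm thick, axis 54 mm ahead of the tins' fronts, 65 mm above the counter.
- yellow_tin_c (a point): Centre (half-way up) of the yellow tea tin; same size, axes and rack as the red and green, random slot, to stay there.
- tray: Blue plastic tray fixed on the counter, empty, 200 mm (its x) by 280 mm (its y), rim 20 mm high and 5 mm thick, inner floor 5 mm above the counter. Origin: centre of its underside, on the counter; z up. It lies on the other side of the robot's middle line from the rack.
Things that resemble listed ones, but are neither listed nor needed, are in the scene too. There is more than one size of the part that bears green_tin_c; the job needs the smaller. What is shaped like the part that bears red_tin_c but purple is not meant.

How it is judged (in metres and radians):
On the way:
1. The red tin is tipped forward past its balance, its foot still in the rack (angle between red_tin_c's own z axis and vertical between 0.55 and 0.95 rad and distance of red_tin_c from where it was at the start of the episode below 0.1 m and height (world z) of red_tin_c below 0.135 m), for 0.3 s.
At the end, for the whole second after the job is handed in: The red tin stands upright (within 10 degrees) and at rest on the tray's floor, inside its rim (centre within 75 mm of the tray's centre along its x, 115 mm along its y, and 80 to 98 mm above the counter); the green and yellow tins are upright within 10 degrees and within 20 mm of where they began (x of red_tin_c in the frame of tray between -0.075 and 0.075 m and y of red_tin_c in the frame of tray between -0.115 and 0.115 m and height (world z) of red_tin_c between 0.08 and 0.098 m and angle between each of red_tin_c, green_tin_c, yellow_tin_c's own z axis and vertical below 0.17 rad and linear speed of red_tin below 0.03 m/s and distance of each of green_tin_c, yellow_tin_c from where it was at the start of the episode below 0.02 m); the robot touches nothing.
It fails at once if The red tin is dropped into the tray (falls faster than 0.7 m/s over it, out of the fingers) (linear speed of red_tin above 0.7 m/s and horizontal distance between red_tin_c and tray below 0.15 m and contact force between the fingers and red_tin below 0.1 N).
It fails at once if The green or the yellow tin is tipped over (angle between any of green_tin_c, yellow_tin_c's own z axis and vertical above 0.5 rad).
It also fails if it takes over 64 s, if anything falls off the work surface, if the arm or the gripper's body presses on something with over 40 N, if the wrist force passes 120 N, or if a joint passes its speed limit or range.

## Robot

A 6-joint arm with a two-finger parallel gripper is mounted at the origin on the work surface. World frame = base frame: x ahead of the robot, y to its left, z up, the work surface at z = 0. Lengths are in m, angles in degrees, forces in N, time in s.
With the tool pointing down it reaches from about 0.4 to 0.825 m from the base axis. Payload 7 kg.
Tool frame: the origin (TCP) lies midway between the tips of the shut fingers; the grasp point (between the pads) lies 19 mm behind it; z points along the fingers, x is the direction in which the jaws open and shut, and the axes are right-handed (so a half turn about z gives the same grasp; the last joint's range is limited). The gripper opens to 88 mm and grips with 3 to 60 N. Pads are 19 mm wide; open, the fingers measure 130 mm over their backs; the gripper's body (78 mm by 193 mm) begins 47 mm behind the grasp point.
Start: joints at [-48.524, 20.546, 0.682, 0, -70.136, -16.507], TCP at [0.285, -0.612, 0.227] pointing down, gripper open.
Joint ranges: [-176.03, 176.03], [-82.01, 121.73], [-58.28, 71.71], [-173.87, 95.51], [-174.79, -0.11], [-173.66, 173.66]. Speed limits (degrees/s): [136.94, 136.94, 172.46, 180, 180, 180].

## Interface

Orientations are given as [roll, pitch, yaw] about the fixed x, y, z axes, in that order (R = Rz(yaw) Ry(pitch) Rx(roll)).
In Python, from plant import ctrl, vision, nets gives the robot as it stands.
- The arm moves only by the shell command python3 -m jog 'ROWS'. ROWS is text: rows parted by semicolons, each of 7 numbers parted by spaces: the turn, a rotation vector about the tool's x, y, z in units of 0.1 rad (1.0 is 0.1 rad), then the shift along the tool's x, y, z in units of 4 cm (1.0 is 4 cm), then the opening, from -1 (shut) to 1 (fully open). In form: rx ry rz x y z jaw; .... A call has 1 to 8 rows; each row shifts and turns the commanded pose from where the row before left it, along the tool's axes as they then stand; what a row does not reach is not made up. A row lasts 1/8 s, in which the tool goes at most 62.5 mm and 10.7 degrees, less where a joint would pass 70% of its speed; a pose out of reach is approached as far as the arm can. A call with a number of a shift or a turn outside -1 to 1 is refused whole. A call with a gripper value outside its range is refused whole. The fingers move at their own pace and stop on an object; the grip force is fixed at half the most. Time passes only in rows, so rows that do not move let the fingers close. It gives the time, the measured TCP pose, the force and the opening at its end, in the units of the state.
- ctrl.get_obs(): the state, without advancing time (a new reading comes with each control period).
- vision.snapshot(name): name is "side" or "top" or "wrist"; returns (picture, depth): 480x640x3 uint8, red, green, blue; 480x640 float32, m along the optical axis (not along the pixel's ray), 0 where there is no reading.
- vision.camera_info(name): a dict with "camera_matrix" (3x3 intrinsics, pixels), "D" ([k1, k2, p1, p2, k3] as OpenCV has them; the pictures are not rectified), "camera_from_world" (4x4, takes a point from world to camera coordinates); the wrist camera has in their place "tool_from_camera" (4x4, takes a point from camera to tool coordinates, whose origin is the TCP and whose axes are the tool frame's). Camera axes: x right, y down, z forward; pixel columns grow to the right and rows downward; lengths in m; the calibration is good to about 2 mm. A picture is of the moment at which its call begins: read the wrist's pose just before it. camera_info takes no time and is no camera call.
- ctrl.close_job(): hands the job in, once; it reports no verdict.
Trained networks look in the newest picture that a camera, given by its name, has taken for a name from the list of things; names that differ only in an ending like _2 or _b are one class to them, and where a whole thing is asked for, a point or a joint stands for the part that bears it (a point fixed in the world has none). Each returns a list of dicts, best first, with "score" (0 to 1); they miss things now and then, are a little off and sometimes report something else, mostly with a low value. They report only what shows in the picture. A call takes as long as a camera call. They do not tell look-alikes from the thing itself.
- nets.boxes_of(target, camera): "location" ([x, y, z] in m, in world coordinates, good to about 4 mm: the middle of the surface that is visible of it).
The state is a dict: "clock": time; "joint_pos": joint angles; "qvel": joint speeds; "tau": joint torques, N m; "tool_pos": TCP position; "orientation": TCP orientation; "force": force on the tool from outside, world axes, zero at the start; "moment": the same for the moment, N m; "opening": finger opening in m.
Only numpy, scipy, OpenCV 4.12 (cv2) and the standard library are available. Lean on these libraries where they do the work, as an engineer would, in place of code of your own. Each camera call takes 0.05 s, during which the arm holds its last target.

## Working session

There is one attempt and no reset: what is moved stays moved. The work goes in short steps, Python scripts to look and compute and a shell command to move; the robot and the scene stay as the last step left them, time stands still between calls to the robot, and variables do not carry over. Pictures are saved under pics/ and viewed, and the job is handed in when it is done.

```bash
ls; mkdir -p pics; python3 - <<'E'
from plant import ctrl,vision,nets
import cv2,numpy as np
print(ctrl.get_obs())
for c in ["side","top"]:
    im,d=vision.snapshot(c); cv2.imwrite(f"pics/{c}0.png",im[:,:,::-1]); np.savez(f"{c}0.npz",im=im,d=d)
    for t in ["red_tin_c","green_tin_c","yellow_tin_c","tray"]:
        for r in nets.boxes_of(t,c): print(c,t,np.round(r["location"],3),round(r["score"],2))
    i=vision.camera_info(c);print({k:np.round(v,3).tolist() for k,v in i.items() if not isinstance(v,str)})
print({k:np.round(v,3).tolist() for k,v in vision.camera_info("wrist").items()})
E
```

```text
pics
{'clock': 0.0, 'joint_pos': array([-4.85226627e+01,  2.05885907e+01,  6.32113532e-01, -2.08647861e-02,
       -7.01361276e+01, -1.65075443e+01]), 'qvel': array([-0.02230841, -0.02237263,  0.02255821,  0.1234598 ,  0.06981443,
       -0.06587648]), 'tau': array([-1.94136970e-03, -5.82721639e+01,  2.93046427e+01,  6.99693784e+00,
        6.68291192e-03, -1.76779972e-04]), 'tool_pos': array([ 0.28471041, -0.61145415,  0.22563985]), 'orientation': array([-1.79992490e+02, -9.43614709e-02,  1.14962681e+02]), 'force': array([ 0.32668266, -0.29773458, -0.74723484]), 'moment': array([-0.04874588,  0.03417957, -0.02809628]), 'opening': 0.08725585201009406}
side red_tin_c [0.571 0.158 0.181] 0.88
side red_tin_c [0.74  0.362 0.124] 0.72
side green_tin_c [0.36  0.328 0.173] 0.8
side green_tin_c [0.564 0.209 0.176] 0.7
side green_tin_c [0.595 0.264 0.153] 0.58
side yellow_tin_c [0.593 0.265 0.152] 0.59
side tray [ 0.597 -0.163  0.002] 0.72
{'camera_matrix': [[580.092, 0.0, 328.743], [0.0, 580.092, 237.781], [0.0, 0.0, 1.0]], 'D': [0.061, 0.0, 0.0, 0.0, 0.0], 'camera_from_world': [[-0.779, -0.
[... 162 characters left out ...]
.605 0.157 0.178] 0.66
top green_tin_c [0.601 0.201 0.178] 0.89
top green_tin_c [0.376 0.29  0.222] 0.77
top yellow_tin_c [0.595 0.248 0.182] 0.63
top tray [ 0.601 -0.18   0.008] 0.61
{'camera_matrix': [[488.87, 0.0, 319.887], [0.0, 488.87, 240.403], [0.0, 0.0, 1.0]], 'D': [-0.027, 0.0, 0.0, 0.0, 0.0], 'camera_from_world': [[-0.01, -1.0, -0.021, 0.049], [-0.981, 0.013, -0.194, 0.592], [0.194, 0.018, -0.981, 0.942], [0.0, 0.0, 0.0, 1.0]]}
{'camera_matrix': [[382.124, 0.0, 317.579], [0.0, 382.124, 245.972], [0.0, 0.0, 1.0]], 'D': [0.013, 0.0, 0.0, 0.0, 0.0], 'tool_from_camera': [[1.0, -0.001, 0.001, -0.001], [0.001, 0.955, 0.298, -0.081], [-0.001, -0.298, 0.955, -0.157], [0.0, 0.0, 0.0, 1.0]]}
```

View pics/side0.png

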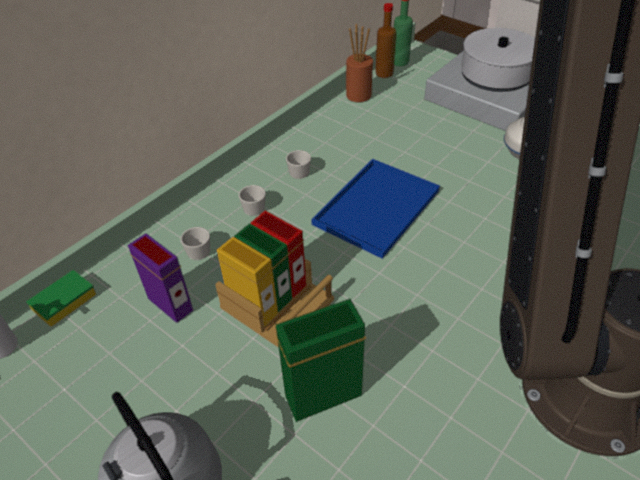

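View pics/top0.png

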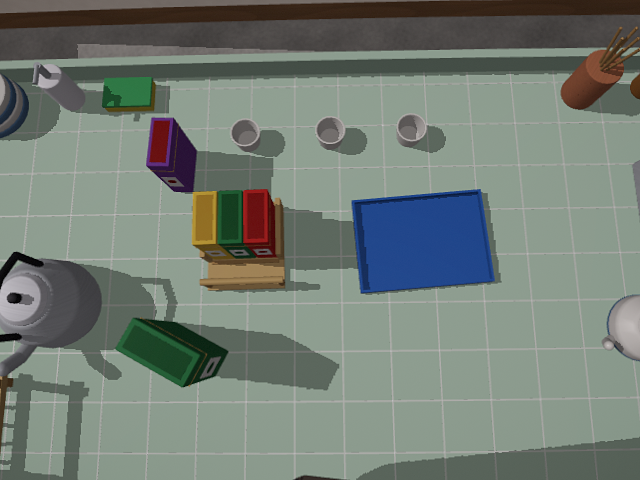

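The candidates are:
- **Red:** the red-topped tin in the rack's right slot (top picture 257,222; side 281,245), against the purple look-alike at top (165,145), which stands outside the rack.
- **Green:** the small one in the middle slot (top 230,222), against the big one at top (160,350), which stands outside the rack.
- **Yellow:** the left slot (top 205,222).

I'll enlarge the rack to confirm this, then measure it.

```bash
cat > h.py <<'E'
import numpy as np,cv2
from plant import ctrl,vision,nets
from scipy.spatial.transform import Rotation as Ro
def cloud(c,d,T=None):
    i=vision.camera_info(c);K=np.array(i["camera_matrix"]);D=np.array(i["D"],float)
    v,u=np.mgrid[:480,:640]
    p=cv2.undistortPoints(np.stack([u,v],-1).reshape(-1,1,2).astype(float),K,D).reshape(480,640,2)
    P=np.dstack([p*d[...,None],d])
    if c=="wrist":
        o=T; R=Ro.from_euler("xyz",o["orientation"],degrees=True).as_matrix()
        W=np.eye(4);W[:3,:3]=R;W[:3,3]=o["tool_pos"];M=W@np.array(i["tool_from_camera"])
    else: M=np.linalg.inv(np.array(i["camera_from_world"]))
    Q=P@M[:3,:3].T+M[:3,3]; Q[d<=0]=np.nan
    return Q
E
python3 - <<'E'
from h import *
for c in ["top","side"]:
    z=np.load(f"{c}0.npz");im=z["im"];Q=cloud(c,z["d"])
    hsv=cv2.cvtColor(im,cv2.COLOR_RGB2HSV);h=hsv[...,0];s=hsv[...,1]
    for n,m in dict(red=((h<8)|(h>172)),green=(h>55)&(h<85),yellow=(h>18)&(h<30)).items():
        X,Y,Z=Q[...,0],Q[...,1],Q[...,2]
        k=m&(s>120)&(Z>.165)&(Z<.2)&(X>.48)&(X<.69)&(Y>.1)&(Y<.3)
        p=Q[k]
        if len(p)<20: print(c,n,len(p));continue
        r=cv2.minAreaRect(p[:,:2].astype(np.float32)*1000)
        print(c,n,len(p),np.round(np.percentile(p,[2,50,98],axis=0),3).tolist(),np.round(cv2.boxPoints(r)).tolist(),r[2])
    k=np.abs(Q[...,2]-.005)<.03
    b=(h>105)&(h<125)&(s>150)&k
    p=Q[b];r=cv2.minAreaRect(p[:,:2].astype(np.float32)*1000);print(c,"tray",r,np.percentile(p,[1,50,99],axis=0).round(3).tolist())
    # rail
    X,Y,Z=Q[...,0],Q[...,1],Q[...,2]
    k=(Z>.05)&(Z<.1)&(X>.42)&(X<.54)&(Y>.1)&(Y<.3)&(h>8)&(h<22); p=Q[k]; print(c,"rail",len(p),np.percentile(p,[2,50,98],axis=0).round(3).tolist() if len(p) else 0)
im=np.load("top0.npz")["im"];a=im[170:300,120:300]
im2=np.load("side0.npz")["im"];b=im2[190:350,190:350]
cv2.imwrite("pics/crop0.png",np.hstack([cv2.resize(a,(420,400)),cv2.resize(b,(380,400))])[:,:,::-1])
E
```

```text
top red 1417 [[0.567, 0.135, 0.169], [0.614, 0.156, 0.183], [0.663, 0.179, 0.186]] [[565.0, 179.0], [566.0, 134.0], [667.0, 135.0], [666.0, 180.0]] 0.8853591680526733
top green 1358 [[0.566, 0.182, 0.173], [0.613, 0.202, 0.183], [0.662, 0.225, 0.186]] [[564.0, 224.0], [566.0, 178.0], [665.0, 183.0], [663.0, 229.0]] 2.5872018337249756
top yellow 1351 [[0.564, 0.228, 0.175], [0.611, 0.249, 0.183], [0.662, 0.271, 0.185]] [[563.0, 272.0], [564.0, 226.0], [665.0, 227.0], [664.0, 273.0]] 0.6421034336090088
top tray ((702.7386474609375, 225.76828002929688), (1150.60986328125, 277.42620849609375), 75.3730697631836) [[0.497, -0.312, 0.001], [0.599, -0.175, 0.006], [0.701, -0.035, 0.023]]
top rail 578 [[0.503, 0.12, 0.065], [0.51, 0.2, 0.071], [0.518, 0.28, 0.075]]
side red 900 [[0.566, 0.137, 0.168], [0.609, 0.16, 0.184], [0.663, 0.179, 0.187]] [[563.0, 180.0], [563.0, 133.0], [666.0, 133.0], [666.0, 181.0]] 0.4437505602836609
side green 891 [[0.565, 0.185, 0.168], [0.607, 0.206, 0.184], [0.659, 0.226, 0.187]] [[564.0, 226.0], [565.0, 181.0], [664.0, 184.0], [663.0, 229.0]] 1.4947162866592407
side yellow 1241 [[0.565, 0.229, 0.167], [0.608, 0.256, 0.184], [0.661, 0.274, 0.187]] [[563.0, 273.0], [566.0, 180.0], [668.0, 184.0], [665.0, 277.0]] 2.039848804473877
side tray ((598.8234252929688, -171.57025146484375), (201.83668518066406, 286.01708984375), 3.940000057220459) [[0.494, -0.312, 0.003], [0.598, -0.165, 0.008], [0.701, -0.029, 0.024]]
side rail 441 [[0.505, 0.122, 0.055], [0.51, 0.188, 0.072], [0.518, 0.261, 0.076]]
```

View pics/crop0.png

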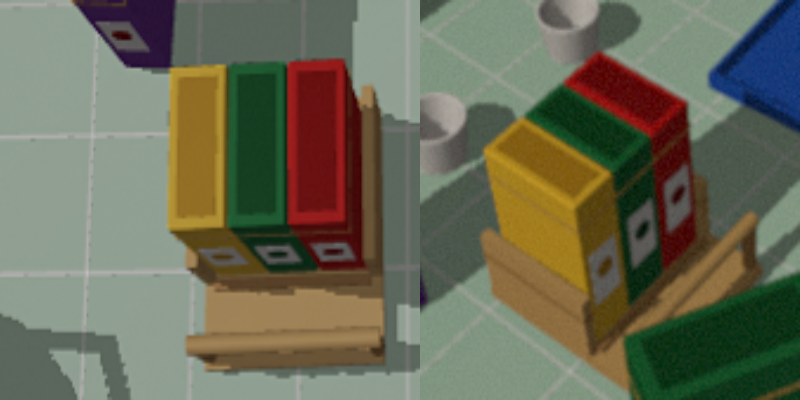

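The crop confirms it. The red tin is in the right slot, the small green in the middle and the yellow at left, all showing their paper patches. The purple tin and the big green one stand outside the rack.

The red tin spans x 0.566–0.666 with its centre at y 0.157 and its top at 0.183. The tray's centre is (0.599, -0.172), yaw about 4°.

First I'll shut the jaws and turn the tool to yaw 180, so the narrow side of the fingers faces across y.

```bash
python3 -m jog '0 0 -1 0 0 -0.3 -1;0 0 -1 0 0 -0.3 -1;0 0 -1 0 0 -0.3 -1;0 0 -1 0 0 -0.3 -1;0 0 -1 0 0 0 -1;0 0 -1 0 0 0 -1;0 0 -1 0 0 0 -1;0 0 -1 0 0 0 -1'; python3 -m jog '0 0 -1 0 0 0 -1;0 0 -1 0 0 0 -1;0 0 -1 0 0 0 -1;0 0 -0.35 0 0 0 -1;0 0 0 -0.5 1 0 -1;0 0 0 -0.5 1 0 -1;0 0 0 -0.5 1 0 -1;0 0 0 -0.5 1 0 -1'
```

```text
clock: 1.5
tool_pos: [0.2849, -0.6118, 0.2746]
orientation: [180.0, 0.0, 161.0]
force: [0.2, 0.4, -0.1]
opening: 0.0135
clock: 2.5
tool_pos: [0.3654, -0.4507, 0.2747]
orientation: [-180.0, 0.0, 179.9]
force: [0.4, -0.1, -0.1]
opening: 0.0005
```

```bash
python3 -m jog '0 0 0 -0.53 0.95 0 -1;0 0 0 -0.53 0.95 0 -1;0 0 0 -0.53 0.95 0 -1;0 0 0 -0.53 0.95 0 -1;0 0 0 -0.53 0.95 0 -1;0 0 0 -0.53 0.95 0 -1;0 0 0 -0.53 0.95 0 -1;0 0 0 -0.53 0.95 0 -1'; python3 -m jog '0 0 0 -0.53 0.95 0 -1;0 0 0 -0.53 0.95 0 -1;0 0 0 -0.53 0.95 0 -1;0 0 0 -0.53 0.95 0 -1;0 0 0 -0.53 0.95 0 -1;0 0 0 -0.53 0.95 0 -1;0 0 0 -0.53 0.95 0 -1;0 0 0 -0.53 0.95 0 -1'; python3 - <<'E'
from h import *
o=ctrl.get_obs();im,d=vision.snapshot("wrist");cv2.imwrite("pics/w1.png",im[:,:,::-1])
Q=cloud("wrist",d,o);X,Y,Z=Q[...,0],Q[...,1],Q[...,2]
h=cv2.cvtColor(im,cv2.COLOR_RGB2HSV);k=((h[...,0]<8)|(h[...,0]>172))&(h[...,1]>120)&(Z>.17)&(Z<.2)&(X>.5)&(X<.7)
print(k.sum(),np.percentile(Q[k],[1,50,99],axis=0).round(3) if k.sum() else 0,o["tool_pos"])
E
```

```text
clock: 3.5
tool_pos: [0.5351, -0.1465, 0.2749]
orientation: [180.0, 0.0, 179.9]
force: [0.1, -0.4, -0.2]
opening: 0.0005
clock: 4.5
tool_pos: [0.7047, 0.1574, 0.2746]
orientation: [180.0, 0.0, 179.9]
force: [0.6, -0.8, 0.3]
opening: 0.0003
9550 [[0.57  0.134 0.172]
 [0.619 0.154 0.181]
 [0.667 0.178 0.183]] [0.70470511 0.15740554 0.27461938]
```

View pics/w1.png

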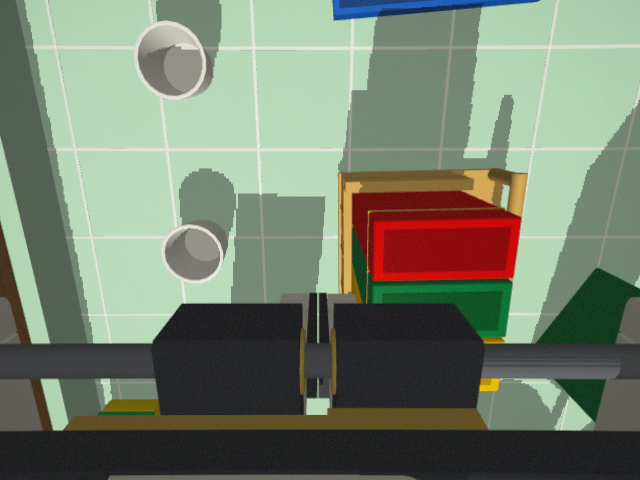

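The wrist view shows the shut fingers (318,345) just behind the red top (372–515, 210–278), and the wrist depth agrees with the overhead fix. Next I'll go down behind the tin and push gently.

```bash
python3 -m jog '0 0 0 0 0 0.7 -1;0 0 0 0 0 0.7 -1;0 0 0 0 0 0.7 -1;0 0 0 0 0 0.6 -1;0 0 0 0 0 0 -1'; python3 -m jog '0 0 0 0.2 0 0 -1;0 0 0 0.15 0 0 -1;0 0 0 0.15 0 0 -1;0 0 0 0.15 0 -0.02 -1;0 0 0 0.15 0 -0.02 -1;0 0 0 0.15 0 -0.02 -1'
```

```text
clock: 5.18
tool_pos: [0.7029, 0.1556, 0.1643]
orientation: [-179.9, -0.2, 179.9]
force: [0.1, -0.4, 0.5]
opening: 0.0004
clock: 5.92
tool_pos: [0.6659, 0.1562, 0.1693]
orientation: [180.0, 0.0, -180.0]
force: [1.3, 0.1, 1.0]
opening: 0.0003
```

```bash
python3 - <<'E'
from h import *
im,d=vision.snapshot("side");cv2.imwrite("pics/s2.png",cv2.resize(im[150:390,150:470],(800,600))[:,:,::-1])
E
```

```text
(no output)
```

View pics/s2.png

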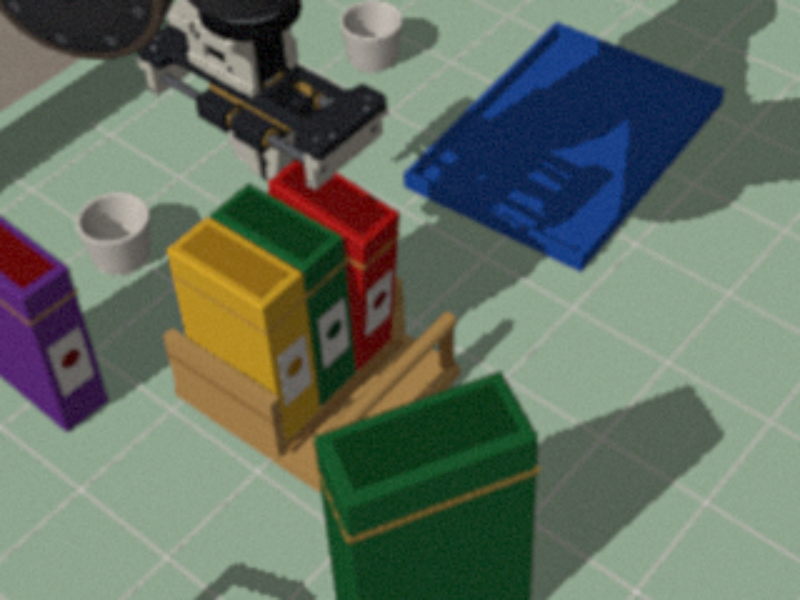

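The red tin has begun to tip (top front edge near (385,225) leaning ahead of green), and only the red moves. Continue.

```bash
python3 -m jog '0 0 0 0.15 0 -0.03 -1;0 0 0 0.15 0 -0.03 -1;0 0 0 0.15 0 -0.03 -1;0 0 0 0.15 0 -0.03 -1;0 0 0 0.15 0 -0.03 -1;0 0 0 0.15 0 -0.03 -1'; python3 - <<'E'
from h import *
im,d=vision.snapshot("side");cv2.imwrite("pics/s3.png",cv2.resize(im[150:390,150:470],(800,600))[:,:,::-1])
E
```

```text
clock: 6.72
tool_pos: [0.6296, 0.1561, 0.1762]
orientation: [-180.0, -0.0, -180.0]
force: [0.5, 0.7, 0.8]
opening: 0.0005
```

View pics/s3.png

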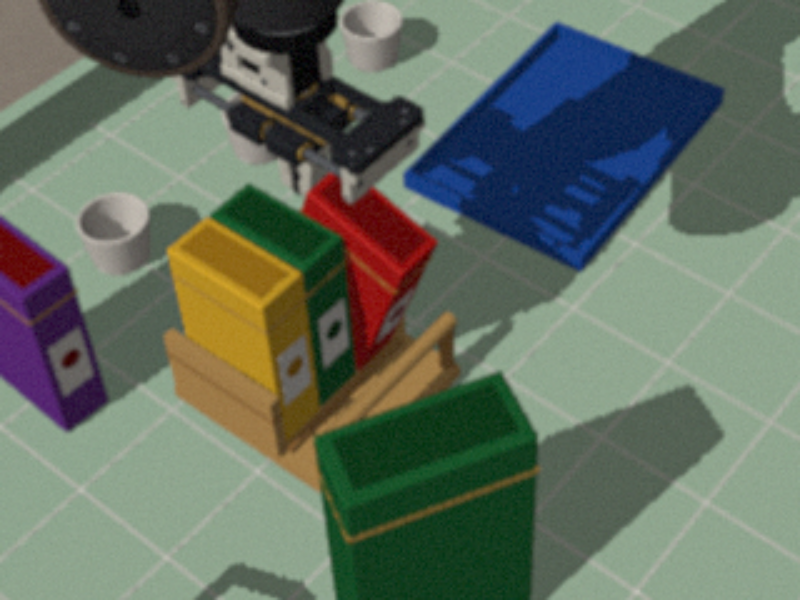

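Tilt is about 20°, forces are low, and the neighbours are untouched. Continue past the balance point.

```bash
python3 -m jog '0 0 0 0.15 0 -0.03 -1;0 0 0 0.15 0 -0.03 -1;0 0 0 0.15 0 -0.03 -1;0 0 0 0.15 0 -0.03 -1;0 0 0 0.12 0 -0.02 -1;0 0 0 0.1 0 -0.02 -1;0 0 0 0 0 0 -1'; python3 - <<'E'
from h import *
im,d=vision.snapshot("side");cv2.imwrite("pics/s4.png",cv2.resize(im[150:390,150:470],(800,600))[:,:,::-1])
E
```

```text
clock: 7.65
tool_pos: [0.5971, 0.1562, 0.1827]
orientation: [180.0, 0.0, -180.0]
force: [0.3, -0.3, -0.2]
opening: 0.0004
```

View pics/s4.png

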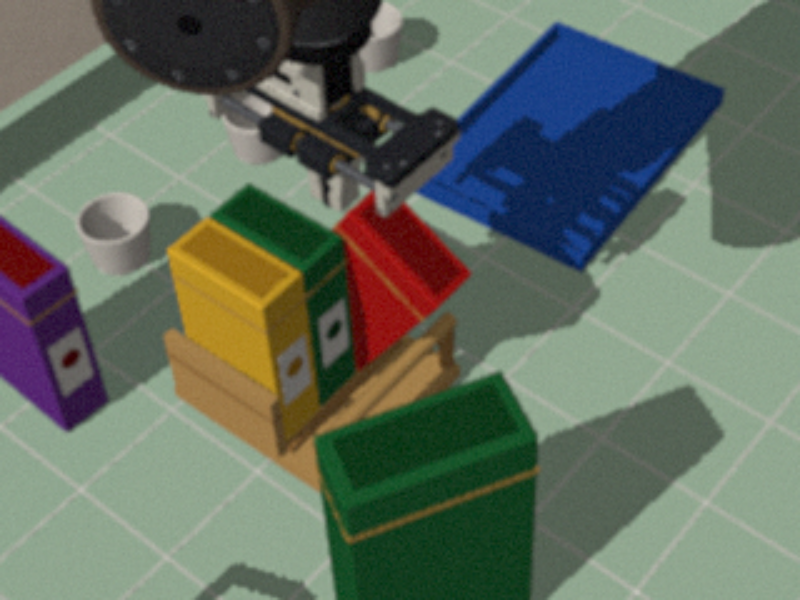

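The red tin now leans on the rail by itself, top edge near (468,270), finger force about 0. Next I'll go up, turn the jaws across y (yaw 90) and move back from the tin.

```bash
python3 -m jog '0 0 0 0 0 -0.8 -1;0 0 0 0 0 -0.8 -1;0 0 0 0 0 -0.8 -1;0 0 0 0 0 -0.8 -1;0 0 1 0.4 0 0 -1;0 0 1 0.4 0 0 -1;0 0 1 0.4 0 0 -1;0 0 1 0.4 0 0 -1'; python3 -m jog '0 0 1 0.3 0 0 1;0 0 1 0.3 0 0 1;0 0 1 0.3 0 0 1;0 0 1 0 0 0 1;0 0 1 0 0 0 1;0 0 1 0 0 0 1;0 0 1 0 0 0 1;0 0 1 0 0 0 1'; python3 -m jog '0 0 1 0 0 0 1;0 0 1 0 0 0 1;0 0 1 0 0 0 1;0 0 0.7 0 0 0 1'; python3 - <<'E'
from h import *
print(ctrl.get_obs()["joint_pos"].round(1))
for c in ["top","side"]:
    im,d=vision.snapshot(c);cv2.imwrite(f"pics/{c}5.png",im[:,:,::-1]);np.savez(f"{c}5.npz",im=im,d=d)
E
```

```text
clock: 8.7
tool_pos: [0.5341, 0.1656, 0.3105]
orientation: [-180.0, 0.0, 156.9]
force: [-0.2, 0.1, 0.5]
opening: 0.0004
clock: 9.7
tool_pos: [0.5031, 0.1828, 0.3105]
orientation: [-180.0, 0.0, 111.1]
force: [0.2, -0.0, 0.6]
opening: 0.0747
clock: 10.2
tool_pos: [0.5031, 0.1828, 0.3105]
orientation: [-180.0, 0.0, 89.9]
force: [-1.0, 0.0, -0.1]
opening: 0.0879
[  41.     4.7   -9.     0.   -76.3 -131.1]
```

View pics/side5.png

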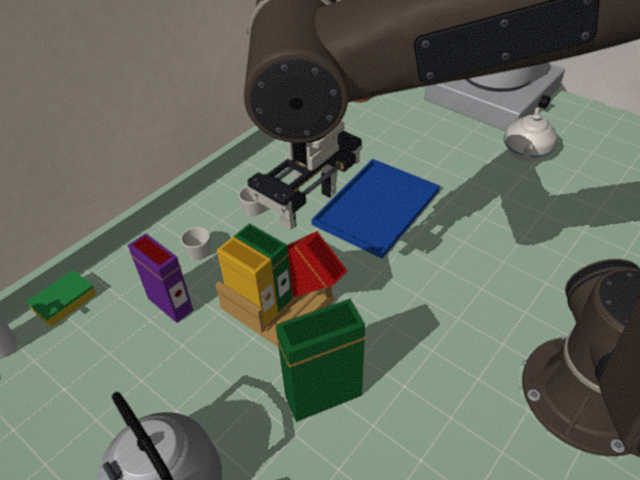

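View pics/top5.png

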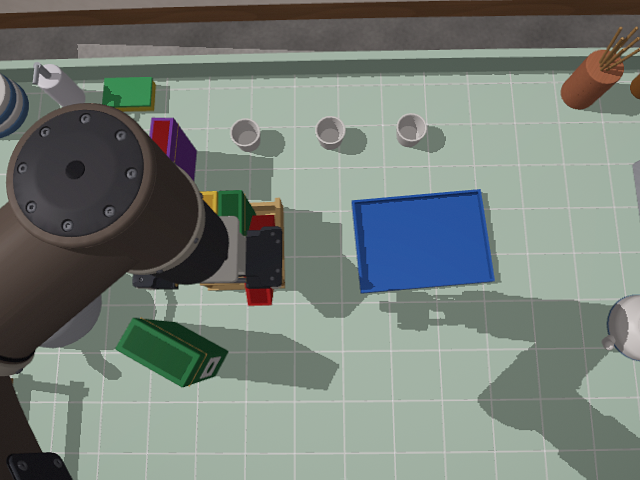

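Leaning on the rail in both views (side 318,262; top 260,290). I'll measure the leaning tin from the depth.

```bash
cat > tin.py <<'E'
from h import *
import sys
A=[];
for c in ["top","side"]:
    z=np.load(f"{c}{sys.argv[1]}.npz");im=z["im"];Q=cloud(c,z["d"])
    h=cv2.cvtColor(im,cv2.COLOR_RGB2HSV);X,Y,Z=Q[...,0],Q[...,1],Q[...,2]
    k=((h[...,0]<8)|(h[...,0]>172))&(h[...,1]>120)&(h[...,2]>40)&(Z>.04)&(Z<.25)&(X>.4)&(X<.68)&(Y>.1)&(Y<.22)
    k=cv2.erode(k.astype(np.uint8),np.ones((2,2)))>0
    p=Q[k];print(c,len(p),np.percentile(p,[1,50,99],axis=0).round(3).tolist());A.append(p)
p=np.vstack(A)
# fit box: centre, lean, yaw ; robust distance to box surface
from scipy.optimize import least_squares
H=np.array([.05,.0225,.085])
def res(q):
    R=Ro.from_euler("zy",[q[4],-q[3]]).as_matrix()
    l=(p-q[:3])@R; a=np.abs(l)-H
    return np.linalg.norm(np.maximum(a,0),axis=1)+np.minimum(a.max(1),0)
r=least_squares(res,[.545,.157,.125,.7,0],loss="soft_l1",f_scale=.002)
print("c",r.x[:3].round(4),"lean,yaw",np.degrees(r.x[3:]).round(2),"rms",np.sqrt(np.mean(res(r.x)**2)).round(4))
E
python3 tin.py 5
```

```text
top 632 [[0.457, 0.132, 0.084], [0.479, 0.154, 0.142], [0.639, 0.175, 0.165]]
side 2166 [[0.459, 0.135, 0.052], [0.513, 0.176, 0.155], [0.566, 0.179, 0.205]]
c [0.5499 0.1548 0.1096] lean,yaw [41.89  0.62] rms 0.0014
```

```bash
python3 -m jog '-1 0 0 -0.14 0 0 1;-1 0 0 -0.14 0 0 1;-1 0 0 -0.14 0 0 1;-1 0 0 -0.14 0 0 1;-1 0 0 -0.14 0 0 1;-1 0 0 0 0 0 1;-1 0 0 0 0 0 1;-0.15 0 0 0 0 0 1'; cat > go.py <<'E'
from h import *
import sys
t=np.array([float(a) for a in sys.argv[1:4]]);e=[float(a) for a in sys.argv[4:7]]
o=ctrl.get_obs();R=Ro.from_euler("xyz",o["orientation"],degrees=True);G=Ro.from_euler("xyz",e,degrees=True)
print("shift units (tool now)",(R.inv().apply(t-o["tool_pos"])/.04).round(2),"turn units",((R.inv()*G).as_rotvec()/.1).round(2))
print("tool z",R.apply([0,0,1]).round(3),"pos",o["tool_pos"].round(4),o["orientation"].round(1),"q",o["joint_pos"].round(1))
E
python3 - <<'E'
from h import *
R=Ro.from_matrix(np.array([[0,.755,.656],[1,0,0],[0,.656,-.755]]))
print(R.as_euler("xyz",degrees=True))
E
python3 go.py .449 .155 .225 -139 0 90
```

```text
clock: 11.3
tool_pos: [0.5131, 0.1371, 0.3287]
orientation: [141.2, -0.1, 91.7]
force: [0.5, 0.4, -1.3]
opening: 0.0876
[139.01346679   0.          90.        ]
shift units (tool now) [ 0.49 -2.86  1.03] turn units [ 1.392e+01 -1.000e-02  3.200e-01]
tool z [ 0.626  0.02  -0.78 ] pos [0.5131 0.1371 0.3287] [ 1.412e+02 -1.000e-01  9.170e+01] q [  49.1  -17.8  -53.1   49.6  -37.2 -173.5]
```

Joint 6 is at its limit in this pose, so I'll take the equivalent grasp with a half turn about the tool z axis.

```bash
python3 -m jog '0 0 -1 0 0 0 1;0 0 -1 0 0 0 1;0 0 -1 0 0 0 1;0 0 -1 0 0 0 1;0 0 -1 0 0 0 1;0 0 -1 0 0 0 1;0 0 -1 0 0 0 1;0 0 -1 0 0 0 1'; python3 -m jog '0 0 -1 0 0 0 1;0 0 -1 0 0 0 1;0 0 -1 0 0 0 1;0 0 -1 0 0 0 1;0 0 -1 0 0 0 1;0 0 -1 0 0 0 1;0 0 -1 0 0 0 1;0 0 -1 0 0 0 1';  python3 -m jog '0 0 -1 0 0 0 1;0 0 -1 0 0 0 1;0 0 -1 0 0 0 1;0 0 -1 0 0 0 1;0 0 -1 0 0 0 1;0 0 -1 0 0 0 1;0 0 -1 0 0 0 1;0 0 -1 0 0 0 1'; python3 -m jog '0 0 -1 0 0 0 1;0 0 -1 0 0 0 1;0 0 -1 0 0 0 1;0 0 -1 0 0 0 1;0 0 -1 0 0 0 1;0 0 -1 0 0 0 1;0 0 -1 0 0 0 1;0 0 -0.4 0 0 0 1'; python3 -c "
from h import *
R=Ro.from_matrix(np.array([[0,-.755,.656],[-1,0,0],[0,-.656,-.755]]))
print((Ro.from_euler('z',.6,degrees=True)*R).as_euler('xyz',degrees=True))"; python3 go.py .528 .155 .225 -139 0 -89.4
```

```text
clock: 12.3
tool_pos: [0.5139, 0.1386, 0.3286]
orientation: [150.8, 26.6, 130.6]
force: [-0.2, -0.4, 0.1]
opening: 0.0878
clock: 13.3
tool_pos: [0.5139, 0.1387, 0.3287]
orientation: [-178.7, 38.7, -176.1]
force: [-0.5, -0.3, 0.0]
opening: 0.0874
clock: 14.3
tool_pos: [0.5139, 0.1386, 0.3286]
orientation: [-149.5, 25.0, -123.8]
force: [-0.4, 0.1, -0.4]
opening: 0.0879
clock: 15.3
tool_pos: [0.5139, 0.1386, 0.3286]
orientation: [-141.3, 0.1, -88.3]
force: [0.8, -0.5, 0.3]
opening: 0.0877
[-1.39013467e+02 -1.27222187e-14 -8.94000000e+01]
shift units (tool now) [-0.39  1.34  2.25] turn units [0.41 0.13 0.13]
tool z [ 0.625  0.019 -0.781] pos [0.5139 0.1386 0.3286] [-1.413e+02  1.000e-01 -8.830e+01] q [ 49.2 -17.6 -52.8  49.5 -37.3   6.5]
```

```bash
python3 -m jog '0.2 0.07 0.07 -0.2 0 0 1;0.2 0.06 0.06 -0.2 0 0 1;0 0 0 0 0.35 0.55 1;0 0 0 0 0.35 0.55 1;0 0 0 0 0.35 0.55 1;0 0 0 0 0.3 0.5 1;0 0 0 0 0 0 1'; python3 go.py .528 .155 .1345 -139 0 -89.4;python3 - <<'E'
from h import *
o=ctrl.get_obs();im,d=vision.snapshot("wrist");cv2.imwrite("pics/w6.png",im[:,:,::-1])
im,d=vision.snapshot("side");cv2.imwrite("pics/s6.png",cv2.resize(im[100:340,170:490],(800,600))[:,:,::-1])
E
```

```text
clock: 16.18
tool_pos: [0.5441, 0.1643, 0.2609]
orientation: [-141.8, -0.5, -90.0]
force: [-0.1, 0.1, 0.3]
opening: 0.0879
shift units (tool now) [0.2  2.27 2.24] turn units [ 0.5  -0.14 -0.02]
tool z [ 0.618 -0.008 -0.786] pos [0.5441 0.1643 0.2609] [-141.8   -0.5  -90. ] q [ 39.6  -8.8 -58.1  68.8 -25.4  -9.6]
```

View pics/w6.png

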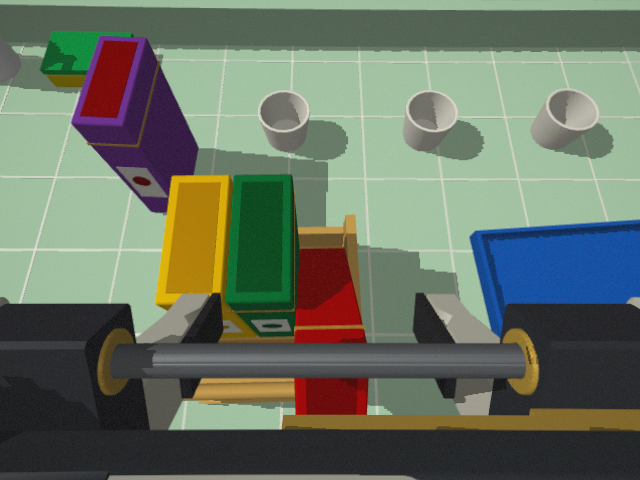

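View pics/s6.png

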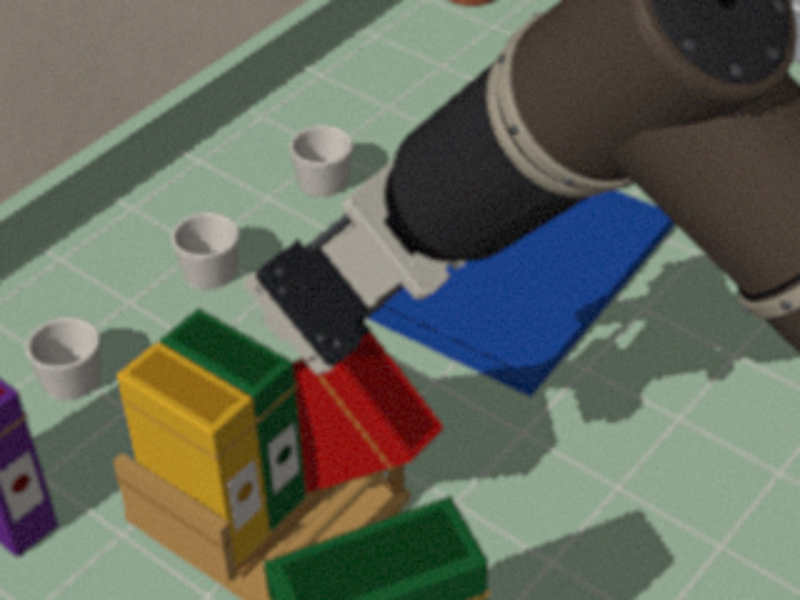

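Joint 3 now sits at its limit, so the fully tilted tool can't go lower here. I'll fit a small kinematic model to the observed joint and pose pairs to pick a feasible tilt.

```bash
cat > kin.py <<'E'
from h import *
from scipy.optimize import least_squares
D=[([-48.5227,20.5886,.6321,-.0209,-70.1361,-16.5075],[.28471,-.61145,.22564],[-179.99,-.094,114.963]),
([41,4.7,-9,0,-76.3,-131.1],[.5031,.1828,.3105],[180,0,89.9]),
([49.1,-17.8,-53.1,49.6,-37.2,-173.5],[.5131,.1371,.3287],[141.2,-.1,91.7]),
([49.2,-17.6,-52.8,49.5,-37.3,6.5],[.5139,.1386,.3286],[-141.3,.1,-88.3]),
([39.6,-8.8,-58.1,68.8,-25.4,-9.6],[.5441,.1643,.2609],[-141.8,-.5,-90.])]
def fk(q,g,s4,s6):
    j=np.radians(q);a1,off,d1,L2,a2,L4,a3,d6=g[:8]
    r=Ro.from_euler('z',j[0]);p=r.apply([a1,off,d1])
    r=r*Ro.from_euler('y',j[1]);p=p+r.apply([a2,0,L2])
    r=r*Ro.from_euler('y',-j[2]);p=p+r.apply([L4,0,a3])
    r=r*Ro.from_euler('x',s4*j[3])*Ro.from_euler('y',-j[4]);p=p+r.apply([d6,0,0])
    r=r*Ro.from_euler('x',s6*j[5])*Ro.from_matrix([[0,0,1],[0,1,0],[-1,0,0]])*Ro.from_euler('z',g[8])
    return p,r
def res(g,s4,s6):
    o=[]
    for q,p,e in D:
        P,R=fk(q,g,s4,s6);o+=list((P-p))+list(.3*(R.inv()*Ro.from_euler('xyz',e,degrees=True)).as_rotvec())
    return np.array(o+list(1e-3*np.array(g[:8])))
best=None
for s4 in (1,-1):
  for s6 in (1,-1):
    for c in (0,1.57,3.14,-1.57):
      for L in (.3,.5):
       r=least_squares(res,[0,-.19,.3,L,0,L,0,.25,c],args=(s4,s6))
       if best is None or r.cost<best[0]: best=(r.cost,r.x,s4,s6)
g,S4,S6=best[1:]
LO=[-176.03,-82.01,-58.28,-173.87,-174.79,-.11][:0] or [-176.03,-82.01,-58.28,-173.87,-174.79,-173.66];HI=[176.03,121.73,71.71,95.51,-.11,173.66]
def ik(p,R,q0):
    f=lambda q:np.r_[fk(q,g,S4,S6)[0]-p,.3*(fk(q,g,S4,S6)[1].inv()*R).as_rotvec()]
    q0=np.clip(q0,np.array(LO)+.5,np.array(HI)-.5)
    r=least_squares(f,q0,bounds=(LO,HI),x_scale=50);return r.x,np.sqrt(2*r.cost)
def Rt(tilt,yaw=.6,flip=1):  # tool z=(sin t,0,-cos t); flip=1 tool x=-y
    t=np.radians(tilt);z=np.array([np.sin(t),0,-np.cos(t)]);x=np.array([0,-flip,0.]);y=np.cross(z,x)
    return Ro.from_euler('z',yaw,degrees=True)*Ro.from_matrix(np.c_[x,y,z])
if __name__=="__main__":
    print(best, [np.round(np.linalg.norm(res(g,S4,S6)[6*i:6*i+3]),4) for i in range(5)])
    q=D[-1][0]
    u=np.array([-.656,0,.755]);gr=np.array([.5499,.1548,.1096])+.052*u
    for t in (0,5,10,15,20,25,30,35,41):
        R=Rt(t);p=gr+.019*R.apply([0,0,1])
        bb=min((ik(p,R,q0) for q0 in (q,D[0][0],[30,20,-30,50,-60,0],[20,30,-20,-50,-60,60])),key=lambda a:a[1])
        print(t,p.round(3),bb[0].round(1),bb[1].round(4))
E
python3 kin.py
```

```text
(np.float64(0.0016071468379276297), array([ 1.29477993e-01, -1.87924604e-01, -7.88797584e-02,  4.76444036e-01,
        1.61710195e-01,  1.42395769e-01,  1.69045675e-01,  1.97528610e-01,
       -3.95383567e-04]), -1, -1) [np.float64(0.0084), np.float64(0.0108), np.float64(0.0199), np.float64(0.02), np.float64(0.0472)]
0 [0.516 0.155 0.13 ] [ 36.2   2.9 -58.3  -1.4 -30.9  55.7] 0.0281
5 [0.517 0.155 0.13 ] [ 36.8   2.  -58.3   3.9 -28.6  50.3] 0.0376
10 [0.519 0.155 0.13 ] [ 37.5   1.2 -58.3  10.  -26.6  44.2] 0.0475
15 [0.521 0.155 0.131] [ 38.2   0.4 -58.3  17.  -25.   37.2] 0.0579
20 [0.522 0.155 0.131] [ 38.9  -0.3 -58.3  24.7 -23.9  29.5] 0.0685
25 [0.524 0.155 0.132] [ 39.6  -1.  -58.3  33.1 -23.2  21.1] 0.0795
30 [0.525 0.155 0.132] [ 40.3  -1.6 -58.3  41.8 -23.   12.5] 0.0908
35 [0.527 0.155 0.133] [ 40.9  -2.1 -58.3  50.4 -23.4   3.9] 0.1024
41 [0.528 0.155 0.135] [ 41.7  -2.6 -58.3  60.2 -24.5  -5.8] 0.1165
```

```bash
python3 - <<'E'
from kin import *
import itertools
# orientation-only structure test: axes sequence for j2..j6 with signs, constant tool rotation
E=[Ro.from_euler('xyz',e,degrees=True) for _,_,e in D]
out=[]
for ax in itertools.product('yxz',repeat=4):
  for s in itertools.product((1,-1),repeat=5):
    T=[]
    for (q,_,_),e in zip(D,E):
        j=np.radians(q);r=Ro.from_euler('z',j[0])*Ro.from_euler('y',s[0]*j[1])
        for a,sg,v in zip(ax,s[1:],j[2:]): r=r*Ro.from_euler(a,sg*v)
        T.append(r.inv()*e)
    m=Ro.concatenate(T).mean();out.append((max(np.degrees((m.inv()*t).magnitude()) for t in T),ax,s,m.as_euler('xyz',degrees=True).round(1)))
for o in sorted(out,key=lambda o:o[0])[:6]: print(o)
E
```

```text
(np.float64(0.08814224546411865), ('y', 'x', 'y', 'x'), (1, -1, -1, -1, -1), array([-82.2,  90. , -82.1]))
(np.float64(28.63324421585811), ('y', 'z', 'y', 'x'), (1, 1, 1, 1, 1), array([ 145. ,  -76.4, -153.1]))
(np.float64(29.61179747552189), ('y', 'z', 'x', 'y'), (1, -1, 1, -1, 1), array([-92. ,  16.7, 179.1]))
(np.float64(31.444469050139595), ('x', 'y', 'z', 'z'), (-1, 1, -1, 1, 1), array([ 177.6,   -8. , -123.1]))
(np.float64(32.35899200832932), ('y', 'y', 'z', 'z'), (1, -1, -1, 1, 1), array([-178.2,   -0. , -102. ]))
(np.float64(32.83215024001567), ('y', 'y', 'z', 'z'), (1, 1, 1, 1, 1), array([-172.3,    5.5, -102. ]))
```

```bash
cat > kin2.py <<'E'
from h import *
from kin import D,LO,HI,Rt
from scipy.optimize import least_squares
M=None
def chain(q):
    j=np.radians(q);r=[Ro.from_euler('z',j[0])]
    for a,s,v in zip('yyxyx',(1,-1,-1,-1,-1),j[1:]): r.append(r[-1]*Ro.from_euler(a,s*v))
    return r
tool=Ro.from_matrix([[0,0,1],[0,1,0],[-1,0,0]])
def basis(q):
    r=chain(q);m=[x.as_matrix() for x in r]
    return np.c_[m[0],m[1][:,[0,2]],m[2][:,[0,2]],m[3][:,[1,2]],m[4][:,[0,2]]]
A=np.vstack([basis(q) for q,_,_ in D]);b=np.concatenate([p for _,p,_ in D])
pr=np.array([.08,-.02,.317,0,.4,.4,0,-.17,0,.25,0])
lam=.01
G=pr+np.linalg.solve(A.T@A+lam**2*np.eye(11),A.T@(b-A@pr))
def fk(q): return basis(q)@G,chain(q)[-1]*tool
def ik(p,R,q0):
    def f(q):
        P,r=fk(q);return np.r_[P-p,.3*(r.inv()*R).as_rotvec()]
    r=least_squares(f,np.clip(q0,np.array(LO)+.5,np.array(HI)-.5),bounds=(LO,HI),x_scale=50);return r.x,np.sqrt(2*r.cost)
def best(p,R):
    qs=[d[0] for d in D]+[[30,20,-30,50,-60,0],[20,30,-20,-50,-60,60],[20,50,20,-100,-60,90],[20,50,20,60,-100,90]]
    return min((ik(p,R,q0) for q0 in qs),key=lambda a:a[1])
if __name__=="__main__":
    print(G.round(3),(A@G-b).reshape(-1,3).round(4).tolist(),np.linalg.svd(A)[1].round(3))
    u=np.array([-.656,0,.755]);gr=np.array([.5499,.1548,.1096])+.052*u
    for t in (0,5,10,15,20,25,30,35,41):
        R=Rt(t);p=gr+.019*R.apply([0,0,1]);bb=best(p,R);print(t,p.round(3),bb[0].round(1),bb[1].round(4))
E
python3 kin2.py
```

```text
[-0.    -0.003  0.197  0.001  0.601  0.46   0.002 -0.189  0.     0.378
  0.002] [[-0.0002, -0.0001, 0.0], [-0.0001, 0.0001, -0.0], [-0.0003, -0.0002, -0.0007], [0.0003, 0.0004, 0.0007], [0.0, -0.0001, 0.0001]] [4.69  4.391 3.244 1.13  1.037 0.859 0.218 0.199 0.14  0.043 0.032]
0 [0.516 0.155 0.13 ] [ 37.6  12.6 -24.3  -0.  -53.1  53. ] 0.0
5 [0.517 0.155 0.13 ] [ 39.8  10.  -29.8   4.4 -46.4  47.9] 0.0
10 [0.519 0.155 0.13 ] [ 42.    7.5 -36.   10.4 -39.5  41. ] 0.0
15 [0.521 0.155 0.131] [ 43.7   5.2 -43.   19.4 -32.2  31.4] 0.0
20 [0.522 0.155 0.131] [ 43.4   3.1 -51.2  34.  -24.6  17.5] 0.0
25 [0.524 0.155 0.132] [ 38.6   1.6 -58.3  54.7 -18.1   1.1] 0.0046
30 [0.525 0.155 0.132] [ 38.1   1.2 -58.3  58.5 -18.8  -1.8] 0.0265
35 [0.527 0.155 0.133] [-3.000e+00  1.600e+00 -5.040e+01 -1.739e+02 -1.000e-01 -9.330e+01] 0.0218
41 [0.528 0.155 0.135] [-2.200e+00  7.000e-01 -4.780e+01 -1.630e+02 -1.000e-01 -1.049e+02] 0.0105
```

The model fits to under 1 mm: tilts up to about 20° are reachable, 41° is not. I'll grip at an 18° tilt nearer the tin's back edge, which keeps the gripper body clear, and check the whole path by IK.

```bash
cat > plan.py <<'E'
from kin2 import *
q=D[-1][0]
def chk(n,p,t):
    global q
    R=Rt(t);a=ik(np.array(p),R,q);
    if a[1]>1e-3:a=best(np.array(p),R)
    q=a[0];print(n,np.round(p,3),t,q.round(1),a[1].round(4),"euler",R.as_euler("xyz",degrees=True).round(1))
chk("over",[.535,.155,.26],18);chk("over",[.535,.155,.2],18);chk("grip",[.535,.155,.146],18);chk("lift",[.535,.155,.2],18);chk("lift",[.535,.155,.28],18)
for t in (5,-10,-23): chk("rot",[.535,.155,.30],t)
for y in (.05,-.05,-.17): chk("carry",[.58,y,.30],-23)
R=Rt(-23);
# tcp rel tin centre when upright: +.055 z +.02 x +.019*toolz
off=np.array([.02,0,.055])+.019*R.apply([0,0,1]);print(off)
for z in (.2,.12,.0905): chk("tray",np.array([.59,-.172,z])+off,-23)
chk("tray alt",np.array([.59,-.172,.0905])+off,-15)
E
python3 plan.py; python3 go.py .535 .155 .26 -162 0 -89.4
```

```text
over [0.535 0.155 0.26 ] 18 [ 44.5  -2.4 -31.9  16.6 -48.5  36.3] 0.0 euler [-162.     0.   -89.4]
over [0.535 0.155 0.2  ] 18 [ 44.1   0.5 -38.4  19.6 -39.4  32.6] 0.0 euler [-162.     0.   -89.4]
grip [0.535 0.155 0.146] 18 [ 43.2   4.  -44.4  24.4 -30.4  27.5] 0.0 euler [-162.     0.   -89.4]
lift [0.535 0.155 0.2  ] 18 [ 44.1   0.5 -38.4  19.6 -39.4  32.6] 0.0 euler [-162.     0.   -89.4]
lift [0.535 0.155 0.28 ] 18 [ 44.6  -3.1 -29.7  16.  -51.3  37.3] 0.0 euler [-162.     0.   -89.4]
rot [0.535 0.155 0.3  ] 5 [ 38.5   4.  -12.7   3.3 -69.4  51. ] 0.0 euler [-175.     0.   -89.4]
rot [0.535 0.155 0.3  ] -10 [ 32.5  13.5   1.8  -5.3 -86.8  58.8] 0.0 euler [170.    0.  -89.4]
rot [0.535 0.155 0.3  ] -23 [  28.5   21.8   12.7  -10.8 -101.3   61.9] 0.0 euler [157.    0.  -89.4]
carry [0.58 0.05 0.3 ] -23 [  19.2   24.7   15.7   -7.3 -102.9   71.2] 0.0 euler [157.    0.  -89.4]
carry [ 0.58 -0.05  0.3 ] -23 [  11.4   24.7   14.4   -4.3 -102.4   79.1] 0.0 euler [157.    0.  -89.4]
carry [ 0.58 -0.17  0.3 ] -23 [   1.9   26.4   15.7   -0.5 -102.2   88.7] 0.0 euler [157.    0.  -89.4]
[ 1.25765156e-02 -7.77413885e-05  3.75104078e-02]
tray [ 0.603 -0.172  0.238] -23 [  1.6  30.1  13.6  -0.4 -96.5  89. ] 0.0 euler [157.    0.  -89.4]
tray [ 0.603 -0.172  0.158] -23 [  1.6  32.8   7.7  -0.4 -87.9  89.1] 0.0 euler [157.    0.  -89.4]
tray [ 0.603 -0.172  0.128] -23 [  1.6  34.1   5.9  -0.4 -84.8  89.1] 0.0 euler [157.    0.  -89.4]
tray alt [ 0.603 -0.172  0.128] -15 [  1.7  29.1  -0.6  -0.3 -75.2  89. ] 0.0 euler [165.    0.  -89.4]
shift units (tool now) [ 0.24  0.2  -0.09] turn units [-3.53 -0.12 -0.05]
tool z [ 0.619 -0.006 -0.785] pos [0.5436 0.1644 0.2619] [-141.8   -0.5  -90. ] q [ 39.7  -8.9 -58.2  68.8 -25.4  -9.6]
```

```bash
python3 -m jog '-0.9 0 0 0.06 0.05 -0.1 1;-0.9 0 0 0.06 0.05 -0.1 1;-0.9 0 0 0.06 0.05 0 1;-0.8 -0.1 0 0.06 0.05 0 1;0 0 0 0 0 0 1'; python3 go.py .535 .155 .2 -162 0 -89.4
```

```text
clock: 16.9
tool_pos: [0.5368, 0.1549, 0.2676]
orientation: [-160.2, 0.1, -90.0]
force: [-0.2, 0.3, 0.0]
opening: 0.0873
shift units (tool now) [0.   0.62 1.58] turn units [-0.32 -0.01 -0.1 ]
tool z [ 0.339  0.002 -0.941] pos [0.5368 0.1549 0.2676] [-1.602e+02  1.000e-01 -9.000e+01] q [ 45.2  -3.4 -33.2  18.9 -47.5  33.5]
```

```bash
python3 -m jog '-0.3 0 -0.1 0 0.12 0.3 1;0 0 0 0 0.12 0.32 1;0 0 0 0 0.12 0.32 1;0 0 0 0 0.12 0.32 1;0 0 0 0 0.12 0.32 1;0 0 0 0 0 0 1'; python3 go.py .535 .155 .146 -162 0 -89.4; python3 - <<'E'
from h import *
im,d=vision.snapshot("side");cv2.imwrite("pics/s7.png",cv2.resize(im[130:350,190:430],(800,600))[:,:,::-1])
im,d=vision.snapshot("wrist");cv2.imwrite("pics/w7.png",im[:,:,::-1])
E
```

```text
clock: 17.65
tool_pos: [0.5326, 0.1526, 0.1973]
orientation: [-162.1, -0.3, -89.4]
force: [0.8, 0.4, 0.7]
opening: 0.0877
shift units (tool now) [-0.07  0.34  1.24] turn units [ 0.01 -0.05  0.01]
tool z [ 0.308 -0.002 -0.951] pos [0.5326 0.1526 0.1973] [-162.1   -0.3  -89.4] q [ 44.2   0.5 -38.9  19.9 -39.4  32.2]
```

View pics/s7.png

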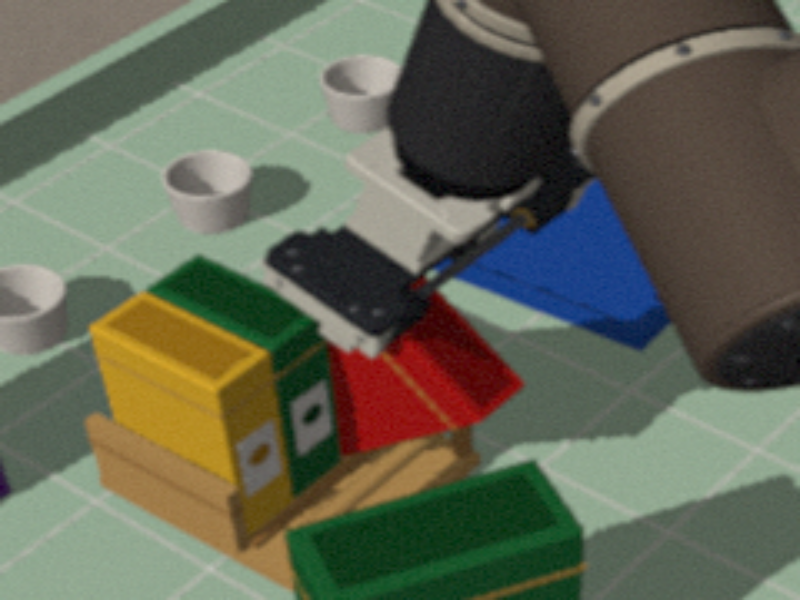

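View pics/w7.png

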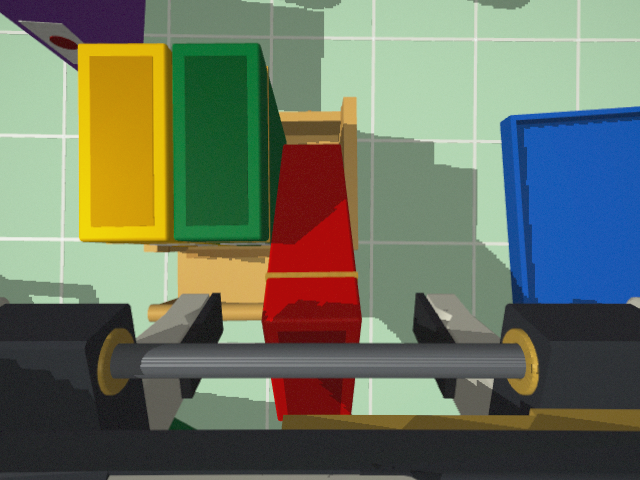

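The open fingers straddle the red top (270–355, 320–415 in the wrist view), and the left finger is clear in front of green. Descend the rest and watch the force.

```bash
python3 -m jog '0 0 0 -0.03 0.09 0.31 1;0 0 0 -0.03 0.09 0.31 1;0 0 0 0 0.08 0.31 1;0 0 0 0 0.08 0.31 1;0 0 0 0 0 0 1'; python3 go.py .535 .155 .146 -162 0 -89.4; python3 - <<'E'
from h import *
im,d=vision.snapshot("side");cv2.imwrite("pics/s8.png",cv2.resize(im[130:350,190:430],(800,600))[:,:,::-1])
E
```

```text
clock: 18.38
tool_pos: [0.5349, 0.1547, 0.1456]
orientation: [-162.1, -0.3, -89.4]
force: [0.3, -0.7, 0.5]
opening: 0.088
shift units (tool now) [-0.01 -0.01 -0.01] turn units [ 0.02 -0.06  0.01]
tool z [ 0.307 -0.002 -0.952] pos [0.5349 0.1547 0.1456] [-162.1   -0.3  -89.4] q [ 43.4   4.1 -44.2  24.5 -30.9  27.3]
```

View pics/s8.png

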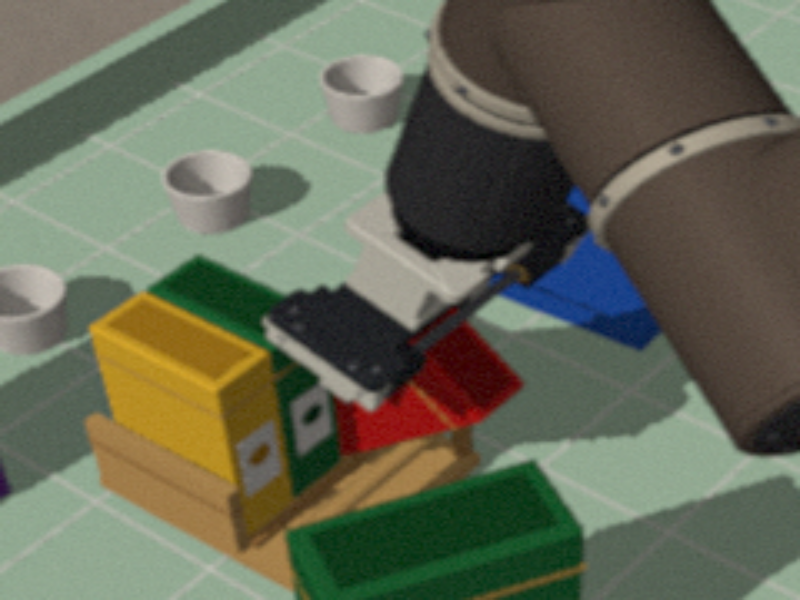

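In place with no contact force. Close the jaws.

```bash
python3 -m jog '0 0 0 0 0 0 -1;0 0 0 0 0 0 -1;0 0 0 0 0 0 -1;0 0 0 0 0 0 -1;0 0 0 0 0 0 -1;0 0 0 0 0 0 -1;0 0 0 0 0 0 -1'; python3 go.py .535 .155 .17 -162 0 -89.4
```

```text
clock: 19.3
tool_pos: [0.5357, 0.1554, 0.1475]
orientation: [-162.0, -0.2, -89.4]
force: [-0.6, 0.6, 1.7]
opening: 0.0451
shift units (tool now) [ 0.01 -0.16 -0.54] turn units [-0.01 -0.04  0.01]
tool z [ 0.31  -0.001 -0.951] pos [0.5357 0.1554 0.1475] [-162.    -0.2  -89.4] q [ 43.4   4.  -44.1  24.5 -30.9  27.3]
```

```bash
python3 -m jog '0 0 0 0 -0.06 -0.18 -1;0 0 0 0 -0.1 -0.3 -1;0 0 0 0 -0.12 -0.36 -1;0 0 0 0 -0.12 -0.36 -1;0 0 0 0 -0.12 -0.36 -1;0 0 0 0 -0.12 -0.36 -1;0 0 0 0 0 0 -1'; python3 - <<'E'
from h import *
for c in ["top","side"]:
    im,d=vision.snapshot(c);np.savez(f"{c}9.npz",im=im,d=d)
    if c=="side":cv2.imwrite("pics/s9.png",cv2.resize(im[130:350,190:430],(800,600))[:,:,::-1])
E
```

```text
clock: 20.18
tool_pos: [0.5364, 0.1562, 0.2293]
orientation: [-161.9, -0.1, -89.4]
force: [0.3, 0.0, -2.7]
opening: 0.0449
```

View pics/s9.png

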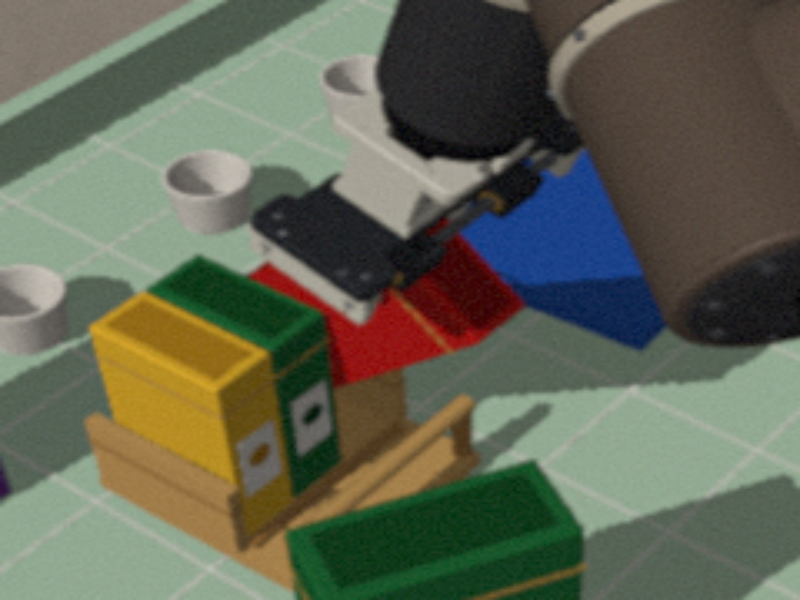

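The tin is held and clear of the rail, with green and yellow standing. Go higher, then sideways away from the rack.

```bash
python3 -m jog '0 0 0 0 -0.12 -0.36 -1;0 0 0 0 -0.12 -0.36 -1;0 0 0 0 -0.12 -0.36 -1;0 0 0 0 -0.12 -0.36 -1;0 0 0 0 -0.12 -0.36 -1;0 0 0 0.4 0 0 -1;0 0 0 0.5 0 0 -1;0 0 0 0.5 0 0 -1';  python3 -m jog '0 0 0 0.5 0 0 -1;0 0 0 0.5 0 0 -1;0 0 0 0.5 0 0 -1;0 0 0 0.5 0 0 -1;0 0 0 0.5 0 0 -1;0 0 0 0.4 0 0 -1;0 0 0 0.2 0 0 -1;0 0 0 0 0 0 -1'; python3 - <<'E'
from h import *
for c in ["top","side"]:
    im,d=vision.snapshot(c);np.savez(f"{c}10.npz",im=im,d=d);cv2.imwrite(f"pics/{c}10.png",im[:,:,::-1])
E
```

```text
clock: 21.28
tool_pos: [0.5367, 0.0986, 0.3036]
orientation: [-162.0, -0.2, -89.4]
force: [0.3, 0.6, -3.9]
opening: 0.0449
clock: 22.28
tool_pos: [0.5382, -0.0247, 0.3046]
orientation: [-162.0, -0.2, -89.5]
force: [0.2, -0.1, -1.9]
opening: 0.0451
```

View pics/side10.png

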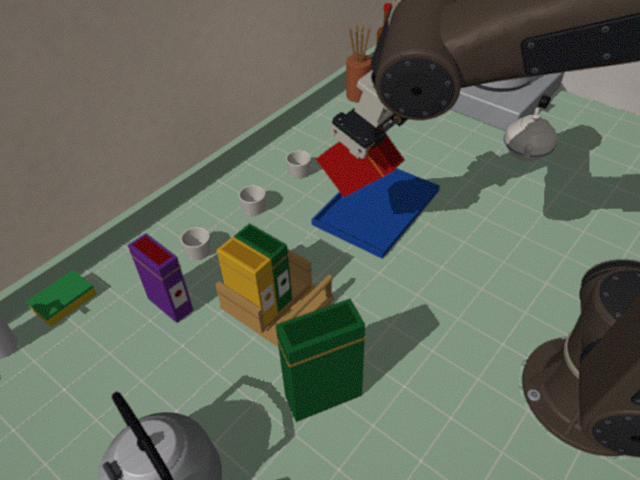

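Held above the tray's edge (360,165), rack neighbours still standing. Turn it upright and carry it to the middle of the tray.

```bash
python3 -m jog '-0.8 0 0 0.45 0 0 -1;-0.9 0 0 0.45 0 0 -1;-0.9 0 0 0.45 0 0 -1;-0.9 0 0 0.45 0 0 -1;-0.9 0 0 0.45 0 0 -1;-0.9 0 0 0.45 0 0 -1;-0.9 0 0 0.45 0 0 -1;-0.9 0 0 0.45 0 0 -1'; python3 -m jog '0 0 0 0.1 -0.6 0.4 -1;0 0 0 0 -0.6 0.3 -1;0 0 0 0 0 0 -1;0 0 0 0 0 0 -1'; cat > tinb.py <<'E'
from h import *
import sys
from scipy.optimize import least_squares
o=ctrl.get_obs();print(o["tool_pos"].round(4),o["orientation"].round(1))
H=np.array([.05,.0225,.085]);ps=[];x0=np.r_[o["tool_pos"]+[-.0125,0,-.0375],0,0,0]
for c in ["top","side"]:
    im,d=vision.snapshot(c);cv2.imwrite(f"pics/{c}_{sys.argv[1]}.png",im[:,:,::-1])
    Q=cloud(c,d);h=cv2.cvtColor(im,cv2.COLOR_RGB2HSV)
    k=((h[...,0]<8)|(h[...,0]>172))&(h[...,1]>120)&(h[...,2]>40)&(np.linalg.norm(Q-x0[:3],axis=2)<.16)
    k=cv2.erode(k.astype(np.uint8),np.ones((2,2)))>0
    ps.append(Q[k]);print(c,k.sum())
p=np.vstack(ps)
def res(q):
    l=(p-q[:3])@Ro.from_euler("zyx",q[3:]).as_matrix(); a=np.abs(l)-H
    return np.linalg.norm(np.maximum(a,0),axis=1)+np.minimum(a.max(1),0)
r=least_squares(res,x0,loss="soft_l1",f_scale=.002)
print("c",r.x[:3].round(4),"zyx",np.degrees(r.x[3:]).round(2),"rms",np.sqrt(np.mean(res(r.x)**2)).round(4))
E
python3 tinb.py 11
```

```text
clock: 23.38
tool_pos: [0.541, -0.1679, 0.3053]
orientation: [157.3, -0.2, -89.4]
force: [0.7, 0.2, -2.1]
opening: 0.0447
clock: 23.88
tool_pos: [0.5739, -0.1715, 0.2614]
orientation: [157.4, -0.2, -89.4]
force: [0.4, 0.2, -3.0]
opening: 0.0448
[ 0.5739 -0.1715  0.2614] [157.4  -0.2 -89.4]
top 2253
side 2658
c [ 0.559  -0.1723  0.2236] zyx [ 0.69 -1.58 -0.19] rms 0.0017
```

View pics/side_11.png

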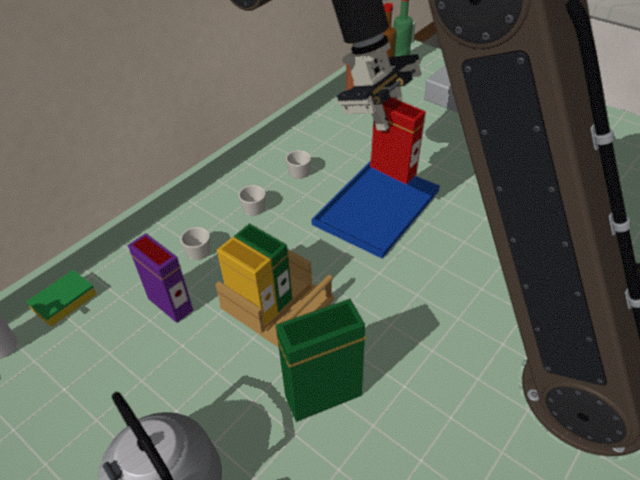

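The tin hangs upright (about 1.6° off) at centre (0.559, -0.172, 0.224), over the tray at (398,145). Trim the tilt and lower it, the last part slowly.

```bash
python3 -m jog '-0.28 0 0 0 -0.25 0.28 -1;0 0 0 0 -0.3 0.35 -1;0 0 0 0 -0.3 0.35 -1;0 0 0 0 -0.3 0.35 -1;0 0 0 0 -0.3 0.35 -1;0 0 0 0 -0.3 0.35 -1;0 0 0 0 -0.2 0.23 -1;0 0 0 0 0 0 -1'; python3 tinb.py 12
```

```text
clock: 24.98
tool_pos: [0.6076, -0.1718, 0.1456]
orientation: [155.6, -0.2, -89.4]
force: [0.7, -0.5, -3.1]
opening: 0.045
[ 0.6076 -0.1718  0.1456] [155.6  -0.2 -89.4]
top 1667
side 2192
c [ 0.5923 -0.1729  0.1085] zyx [ 0.45  0.46 -0.16] rms 0.0016
```

```bash
python3 -m jog '0 0 0 0 -0.05 0.11 -1;0 0 0 0 -0.05 0.11 -1;0 0 0 0 -0.04 0.1 -1;0 0 0 0 0 0 -1'; python3 -m jog '0 0 0 0 -0.02 0.045 -1;0 0 0 0 0 0 -1';python3 -m jog '0 0 0 0 -0.01 0.023 -1;0 0 0 0 0 0 -1'
```

```text
clock: 25.58
tool_pos: [0.6074, -0.1719, 0.1324]
orientation: [155.7, -0.2, -89.4]
force: [0.0, -0.6, -2.3]
opening: 0.045
clock: 25.82
tool_pos: [0.6077, -0.1719, 0.1308]
orientation: [155.7, -0.2, -89.4]
force: [-0.3, -0.2, -2.6]
opening: 0.0451
clock: 26.08
tool_pos: [0.6077, -0.1719, 0.1299]
orientation: [155.8, -0.2, -89.4]
force: [0.9, -0.0, -2.7]
opening: 0.0452
```

```bash
python3 -m jog '0 0 0 0 -0.01 0.023 -1;0 0 0 0 0 0 -1';python3 -m jog '0 0 0 0 -0.01 0.023 -1;0 0 0 0 0 0 -1';python3 -m jog '0 0 0 0 -0.01 0.023 -1;0 0 0 0 0 0 -1'
```

```text
clock: 26.32
tool_pos: [0.6078, -0.172, 0.1292]
orientation: [155.8, -0.2, -89.4]
force: [-0.0, 0.1, -0.0]
opening: 0.0449
clock: 26.58
tool_pos: [0.6078, -0.172, 0.1292]
orientation: [155.8, -0.2, -89.4]
force: [-0.7, 1.2, 5.5]
opening: 0.0448
clock: 26.82
tool_pos: [0.6078, -0.1721, 0.1292]
orientation: [155.8, -0.2, -89.4]
force: [-1.5, 2.0, 11.1]
opening: 0.0453
```

It touched the floor at TCP z 0.129. Relieve the press, open slowly and check.

```bash
python3 -m jog '0 0 0 0 0.015 -0.035 -1;0 0 0 0 0 0 -1;0 0 0 0 0 0 0.2;0 0 0 0 0 0 0.2;0 0 0 0 0 0 1;0 0 0 0 0 0 1;0 0 0 0 0 0 1;0 0 0 0 0 0 1'; python3 tinb.py 13
```

```text
clock: 27.82
tool_pos: [0.6077, -0.1719, 0.1284]
orientation: [155.7, -0.2, -89.4]
force: [1.0, 0.4, -0.2]
opening: 0.0851
[ 0.6077 -0.1719  0.1284] [155.7  -0.2 -89.4]
top 1737
side 2236
c [ 0.5918 -0.1732  0.0915] zyx [ 0.58 -0.15 -0.01] rms 0.0015
```

View pics/side_13.png

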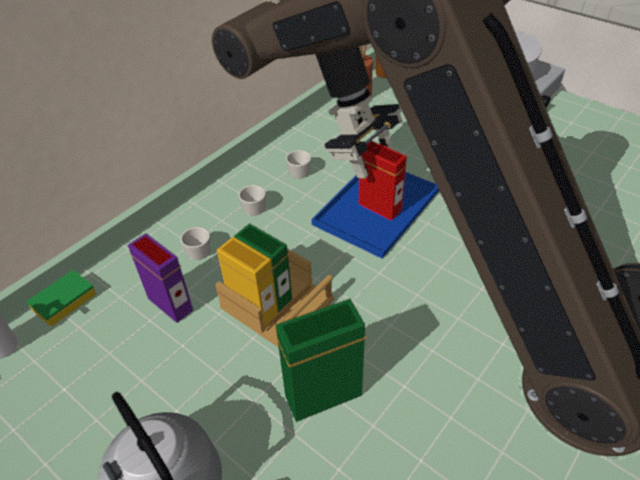

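The tin stands by itself, upright within 0.2°. Retreat along the tool axis.

```bash
python3 -m jog '0 0 0 0 0 -0.3 1;0 0 0 0 0 -0.5 1;0 0 0 0 0 -0.7 1;0 0 0 0 0 -0.7 1;0 0 0 0 0 -0.7 1;0 0 0 0 0 -0.7 1;0 0 0 0 0 -0.4 1;0 0 0 0 0 0 1'; python3 - <<'E'
from h import *
for c in ["top","side"]:
    im,d=vision.snapshot(c);cv2.imwrite(f"pics/{c}14.png",im[:,:,::-1])
    Q=cloud(c,d);hsv=cv2.cvtColor(im,cv2.COLOR_RGB2HSV);h=hsv[...,0];X,Y,Z=Q[...,0],Q[...,1],Q[...,2]
    for n,m in dict(red=((h<8)|(h>172)),green=(h>55)&(h<85),yellow=(h>18)&(h<30)).items():
        k=m&(hsv[...,1]>120)&(Z>.165)&(Z<.2)&(X>.48)&(X<.69)&(Y<.3)&((Y<0) if n=="red" else (Y>.1))
        if k.sum()>20: print(c,n,np.percentile(Q[k],[2,50,98],axis=0).round(3).tolist())
    for t in ["red_tin_c","tray","green_tin_c"]: print([(np.round(r["location"],3).tolist(),round(r["score"],2)) for r in nets.boxes_of(t,c)])
E
```

```text
clock: 28.92
tool_pos: [0.6743, -0.1708, 0.2758]
orientation: [155.9, -0.2, -89.4]
force: [0.2, 0.4, -1.2]
opening: 0.0876
top red [[0.542, -0.194, 0.169], [0.589, -0.172, 0.176], [0.638, -0.15, 0.179]]
top green [[0.566, 0.181, 0.167], [0.612, 0.202, 0.182], [0.662, 0.224, 0.186]]
top yellow [[0.565, 0.228, 0.175], [0.612, 0.249, 0.183], [0.662, 0.271, 0.186]]
[([0.584, -0.162, 0.169], 0.95), ([0.756, 0.329, 0.143], 0.84)]
[([0.594, -0.27, 0.008], 0.93)]
[([0.606, 0.196, 0.178], 0.7)]
side red [[0.542, -0.192, 0.166], [0.586, -0.165, 0.176], [0.637, -0.148, 0.18]]
side green [[0.565, 0.185, 0.169], [0.606, 0.206, 0.184], [0.659, 0.225, 0.187]]
side yellow [[0.565, 0.229, 0.166], [0.607, 0.256, 0.184], [0.661, 0.274, 0.187]]
[([0.581, -0.15, 0.115], 0.97), ([0.738, 0.361, 0.123], 0.6)]
[([0.576, -0.116, 0.003], 0.77)]
[([0.563, 0.208, 0.179], 0.92), ([0.363, 0.329, 0.175], 0.83)]
```

```bash
sed 's/x0=np.r_\[.*$/x0=np.r_[.592,-.173,.09,0,0,0]/' tinb.py > tinc.py; python3 tinc.py 15
```

```text
[ 0.6732 -0.1707  0.2739] [155.7  -0.2 -89.4]
top 1911
side 2376
c [ 0.5918 -0.1731  0.0915] zyx [ 0.67 -0.03 -0.13] rms 0.0016
```

View pics/top14.png

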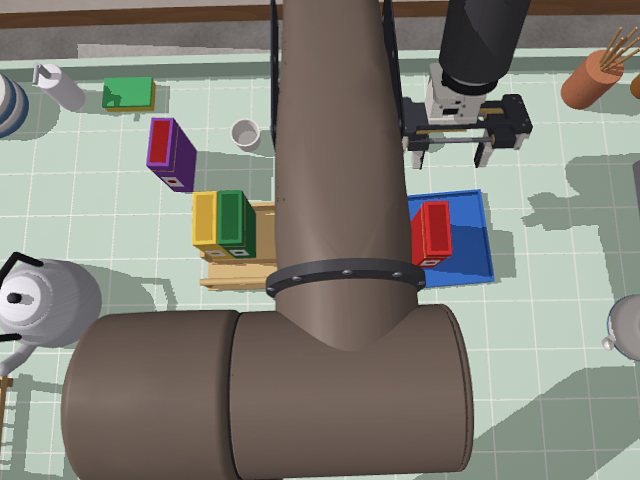

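View pics/side14.png

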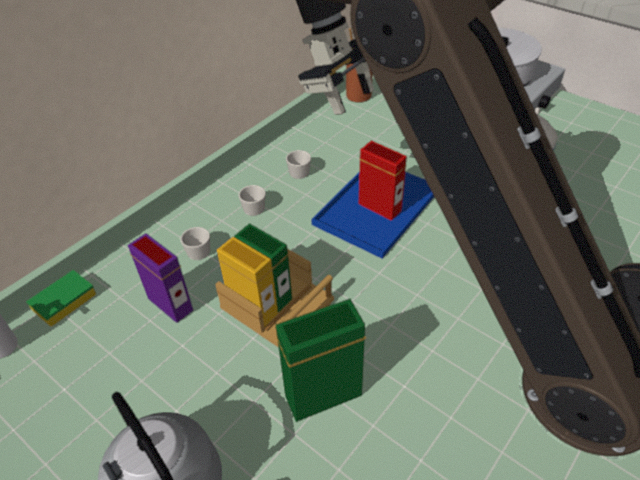

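The red tin stands in the tray (top 432,233; side 382,180). Green and yellow are unmoved to within about 1 mm, and the gripper is free. Hand in.

```bash
python3 -c "
from plant import ctrl
ctrl.close_job()
print(ctrl.get_obs()['clock'])"
```

```text
the job is handed in; nothing more can be done
the job is handed in; nothing more can be done
```

The red tin now stands in the blue tray, and the job was handed in about 29 s into the 64 s allowed. I tipped it with the shut fingers behind its top edge until it leaned on the rail by itself. Then I gripped it by its sides, lifted it out, turned it upright, set it down until it touched, let go and backed off.

**Last checks:**
- **Red tin:** its measured centre is (0.592, -0.173, 0.0915), about 7 mm from the tray's centre, and it is upright within 0.2°.
- **Green and yellow tins:** both are within about 1 mm of where they began and still upright.
- **Robot:** the gripper was open, about 0.15 m up and touching nothing.

**What did not go to plan:**
- **Lean and grip angle:** the tin's lean came out at about 42°. The first grip I planned, tilted 41° to match it, was out of reach and brought joints 6 and 3 to within 0.2° of their limits. I gripped at 18° instead.
- **Set-down force:** the last step pressed the tin on the tray floor with about 11 N, which I eased before opening the fingers.
- **Tray location:** the network's tray location was off at the end because the arm and the tin hid part of it, so I relied on the depth measurement from the start.

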